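# Take the letter opener out of the slide-lid pencil box

## Task

Slide the lid of the wooden pencil box back by its brass knob until it is fully open at its stop and leave it open. The opening is still shorter than the letter opener inside, so grip its handle, tilt it so that the handle rises well out of the opening while the blade's tip is still under the lid, and draw it out diagonally. Finish with the letter opener held motionless in the gripper, not put down or let go, with its whole length at least 3 cm above the top of the box and not touching it; do not disturb the ink bottle or the rubber stamp.

Things in the scene. Friction and masses are not known exactly. Their poses are not given: they have to be found in the camera images.
- box: Pale wooden pencil box, 230 x 108 x 57 mm, fixed to the desk, with a darker sliding lid. Origin: centre of its underside; x runs along its length, away from the robot, z up. Walls 8 mm; inside x -107 to +107, y -46 to +46 mm, blue inner floor at z = 8 mm. Side walls and far (+x) end wall reach z = 57 mm, the near end wall 47 mm.
- lid (a joint): Sliding lid, 6 mm thick, at box z 48 to 54 mm in grooves: 0 = shut, 0.125 m = fully open at its stop. It slides out over the near end, towards the box's -x, with about 2.5 N friction, and stays where it is left. Its far edge lies at box x = 0.110 m minus this value. At the start it is 0 to 25 mm open.
- opening (a point): Centre of the opening that the fully open lid leaves, at the height of the box's rim (box x 46, y 0, z 57 mm). The opening is 122 mm long (box x -15 to +107 mm) and 92 mm wide.
- lid_knob (a point): Upright brass knob on the lid, a cylinder 22 mm across standing 24 mm above the lid's top (box z 54 to 78 mm); this point is on its axis, 12 mm above the lid's top. It moves with the lid.
- opener: Loose letter opener, 191 mm long, 40 to 85 g, lying flat in the box under the lid, along the box within 3 degrees, handle at the box's +x end. Origin: middle of its length, on its underside; y runs along it towards the blade's tip. The wooden handle (y -95 to -35 mm) is 16 mm wide, 8 mm thick; the metal blade (y -35 to +95) is 16 mm wide, 2 mm thick, 3 to 5 mm above the underside.
- opener_tip (a point): Tip of the letter opener's blade (the end that starts under the part that stays covered).
- opener_butt (a point): Butt of the letter opener's handle (the end at the opening).
- ink_bottle: Dark blue ink bottle with black cap, 47 x 46 x 58 mm, standing to the left of the box; leave it alone. Origin: centre of its underside.
- rubber_stamp: Rubber stamp with a red-brown knob handle on a wooden foot, 25 x 48 x 67 mm, standing to the left of the box; leave it alone. Origin: centre of its underside.

How it is judged:
By the outcome, as a careful person would: the job done as asked, in the order asked, and still so for the second after the job is handed in, while the arm keeps its last pose, push and grip.
It also fails if it takes over 51 s, if anything falls off the work surface, if the arm or the gripper's body presses on something with over 40 N, if the wrist force passes 120 N, or if a joint passes its speed limit or range.

## Robot

A 6-joint arm with a two-finger parallel gripper is mounted at the origin on a cart in front of the work surface, level with it; the furniture and walls round the work are solid. World frame = base frame: x ahead of the robot, y to its left, z up, the work surface at z = 0. Lengths are in m, angles in rad, forces in N, time in s.
With the tool pointing down it reaches from about 0.375 to 0.975 m from the base axis. Payload 3.8 kg.
Tool frame: the origin (TCP) lies on the centre line of the jaws, within the pads' length; the fingertips stand 17 mm ahead of it and the grasp point (between the pads) lies 2 mm behind it (bot.tip_extent is the distance from the TCP to the fingertips, in m); z points along the fingers, y is the line along which they close (so a half turn about z gives the same grasp; the last joint's range is limited). The gripper opens to 85 mm and grips with 20 to 120 N. Pads are 22 mm wide; open, the fingers measure 114 mm over their backs; the gripper's body (76 mm by 85 mm) begins 54 mm behind the grasp point. The pads swing forward as they close: fully open they stand 13 mm farther back than shut.
Start: joints at [-1.353, 0.264, 1.604, -0, 1.274, -0.037], TCP at [0.17, -0.653, 0.248] pointing down, gripper open.
Joint ranges: [-2.63, 2.63], [-0.94, 2.18], [0.31, 2.57], [-1.31, 4.45], [0, 2.66], [-2.55, 2.55]. Speed limits (rad/s): [2.57, 2.57, 3.14, 3.14, 3.14, 3.14].

## Interface

Orientations are given as a rotation vector (axis times angle).
In Python, from workcell import readout, read_camera, finish_job, bot gives the robot as it stands.
- The arm moves only by the tool jog_arm, never from a script. Its argument "deltas" is one flat list of numbers, 7 for each row, row after row: the shift along the tool's x, y, z in m, then the turn, a rotation vector about the tool's x, y, z in degrees, then the gripper command: -1 is shut, 1 is fully open, values between are in proportion. A call has 1 to 8 rows; each row is the pose to reach, as a shift and turn from the pose commanded when the call began, along the tool's axes at that moment; what a row does not reach only later rows make up. A row lasts 1/10 s, in which the tool goes at most 50 mm and 8.59 degrees, less where a joint would pass 70% of its speed; a pose out of reach is approached as far as the arm can. A call with a gripper value outside its range is refused whole. The fingers move at their own pace and stop on an object; "squeeze" is the grip in N (left out, the last holds). Time passes only in rows, so rows that repeat a pose let the fingers close. It gives the time, the measured TCP pose, the force, the opening and the grip force at its end, in the units of the state.
- readout.read_state(): the state, without advancing time (a new reading comes with each control period).
- read_camera(name): name is "side" or "top" or "wrist"; returns a dict with "color" (400x640x3 uint8, blue, green, red), "fx", "fy", "cx", "cy" (pixels), "origin" and "attitude" of the camera in the world. Camera axes: x right, y down, z forward; pixel columns grow to the right and rows downward; lengths in m; the calibration is good to about 2 mm. A picture is of the moment at which its call begins. There is no depth.
- finish_job(): hands the job in; it is judged then, once.
The state is a dict: "time": time; "q": joint angles; "joint_vel": joint speeds; "joint_torque": joint torques, N m; "tool_pos": TCP position; "tcp_rot": TCP orientation; "wrist_force": force on the tool from outside, world axes, zero at the start; "torque": the same for the moment, N m; "width": opening from 0.0 (shut) to 1.0 (fully open); "grip_force": force on a finger pad.
Only numpy, scipy, OpenCV 4.12 (cv2) and the standard library are available. Lean on these libraries where they do the work, as an engineer would, in place of code of your own. Each camera call takes 0.05 s, during which the arm holds its last target. There are 200 camera calls.

## Working session

There is one attempt and no reset: what is moved stays moved. The work goes in short steps, Python scripts to look and compute and a tool call to move; the robot and the scene stay as the last step left them, time stands still between calls to the robot, and variables do not carry over. Pictures are saved under pics/ and viewed, at most 10 in all, crops included, and the job is handed in when it is done.

Besides the shell and the picture viewer there is one more tool, called after "Emit:" by a JSON object that holds its "method" and its "body", one argument or row to a line. jog_arm: Moves the arm, as the interface text tells. Its arguments: {"type":"object","properties":{"deltas":{"type":"array"},"squeeze":{"type":"number"}},"required":["deltas"]}

```bash
mkdir -p pics; cat > h.py <<'E'
import numpy as np, cv2
from scipy.spatial.transform import Rotation as R
from workcell import readout, read_camera, finish_job, bot
def snap(name,fn):
    c=read_camera(name); cv2.imwrite('pics/'+fn+'.png',c['color'])
    np.savez('pics/'+fn,**{k:np.array(c[k]) for k in('fx','fy','cx','cy','origin','attitude')}); return c
def load(fn): return np.load('pics/'+fn+'.npz')
def att(c):
    a=np.array(c['attitude']); return a if a.shape==(3,3) else R.from_rotvec(a).as_matrix()
def pix2z(c,u,v,z):
    d=att(c)@np.array([(u-c['cx'])/c['fx'],(v-c['cy'])/c['fy'],1]); o=np.array(c['origin'])
    return o+d*(z-o[2])/d[2]
def proj(c,p):
    q=att(c).T@(np.array(p)-np.array(c['origin'])); return [float(c['cx']+c['fx']*q[0]/q[2]),float(c['cy']+c['fy']*q[1]/q[2])]
E
python3 - <<'E'
from h import *
for n in('top','side'):
    c=snap(n,n+'0'); print(n,c['fx'],c['cx'],c['cy'],c['origin'],c['attitude'])
print(readout.read_state())
E
```

```text
top 408.51317718806837 327.3512940068233 197.8563422779423 [0.38639475 0.17756194 0.91231933] [-2.30292785  1.88837034 -0.20077329]
side 479.0074725631931 316.6477245039358 206.7234455255461 [ 0.57495546 -0.46497453  0.63131907] [-2.28684774 -0.05367091  0.00556422]
{'time': 0.1, 'q': array([-1.35288313e+00,  2.64662378e-01,  1.60526235e+00, -2.00005550e-05,
        1.27370622e+00, -3.69087306e-02]), 'joint_vel': array([-0.00174162, -0.00315841, -0.00094333, -0.00010831,  0.00082655,
       -0.0003287 ]), 'joint_torque': array([-4.24493355e-04, -5.16706252e+01, -3.68590629e+01, -1.35405144e-04,
        6.27354893e-03, -8.31166602e-06]), 'tool_pos': array([ 0.16999745, -0.65258213,  0.24708344]), 'tcp_rot': array([-3.11411455e+00, -3.98942669e-01,  3.19072792e-04]), 'wrist_force': array([-0.50569866, -0.07896169, -0.42952167]), 'torque': array([-0.00960227, -0.02190053, -0.02462971]), 'grip_force': 0.0, 'width': 0.9981641772312804}
```

View pics/top0.png

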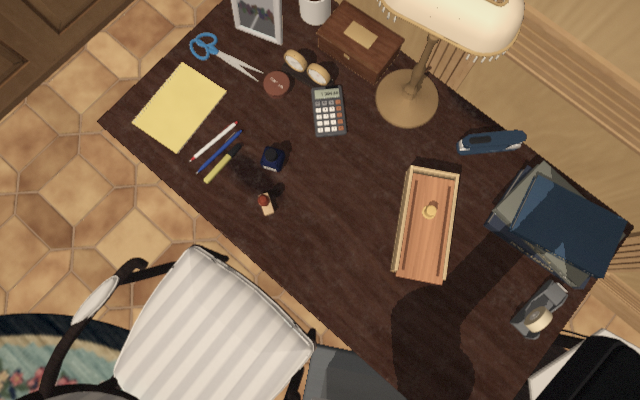

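View pics/side0.png

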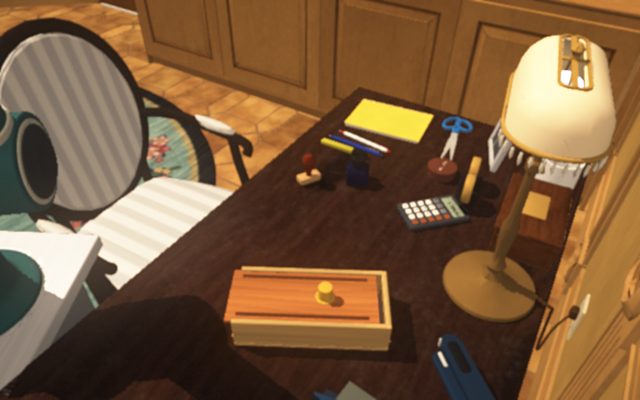

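The top view shows the box at about px (392–460, 166–283) with the knob near (430,211). In the side view the knob is at about (326,290), with the lamp beyond the box's far end. I'll enlarge both.

```bash
python3 - <<'E'
from h import *
a=cv2.imread('pics/top0.png')[155:295,375:475]; b=cv2.imread('pics/side0.png')[255:360,215:405]
a=cv2.resize(a,None,fx=4,fy=4,interpolation=cv2.INTER_CUBIC); b=cv2.resize(b,None,fx=2,fy=2,interpolation=cv2.INTER_CUBIC)
o=np.zeros((560,790,3),np.uint8);o[:560,:400]=a;o[:210,405:785]=b
cv2.imwrite('pics/crop0.png',o)
E
```

```text
(no output)
```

View pics/crop0.png

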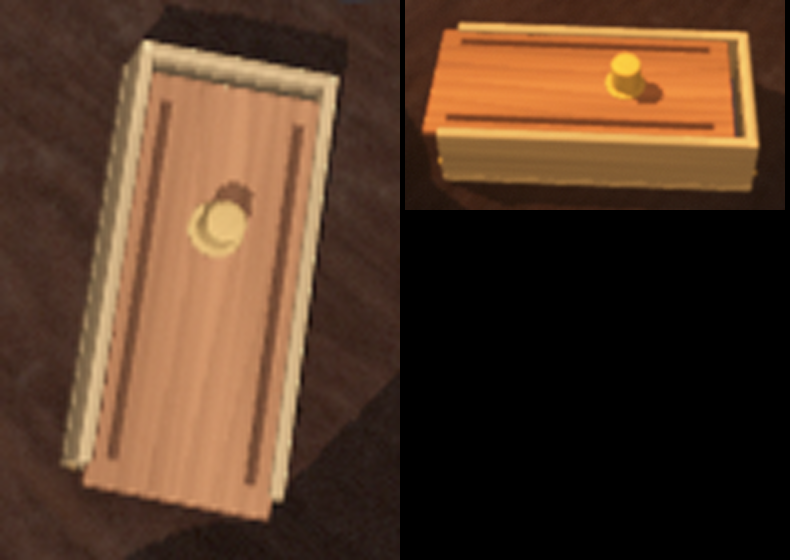

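The crop shows the rim corners in top pixels: far-left (412,165.5), far-right (459.5,174), near-right (445,280.5). The knob top is at (431.2,211), and the lid is slightly open.

```bash
python3 - <<'E'
from h import *
t=load('top0');s=load('side0')
P=lambda c,u,v,z:pix2z(c,u,v,z).round(4)
A,B,C=P(t,412,165.5,.057),P(t,459.5,174,.057),P(t,445,280.5,.057)
print(A,B,C,np.linalg.norm(A-B),np.linalg.norm(B-C)); d=B-C; print('yaw',np.degrees(np.arctan2(d[1],d[0])), 'ctr',(A+C)/2)
print('knob',P(t,431.2,211,.078),P(s,326,287,.078))
print('side corners R far',P(s,391,328,.057),'L far',P(s,387.5,271.5,.057),'R near',P(s,232,322,.057))
print('lampbase',P(t,407,97,0),P(s,495,283,0),'lid edge near',P(t,396.2,276.5,.054),P(t,442.2,285,.054))
# shade triangulate roughly: top px (450,22) side px(555,100)
def ray(c,u,v):
    d=att(c)@np.array([(u-c['cx'])/c['fx'],(v-c['cy'])/c['fy'],1]);return c['origin'],d
o1,d1=ray(t,450,22);o2,d2=ray(s,555,100)
k=np.linalg.lstsq(np.c_[d1,-d2],o2-o1,rcond=None)[0];print('shade',o1+k[0]*d1,o2+k[1]*d2)
E
```

```text
[0.6696 0.0422 0.057 ] [ 0.6709 -0.0619  0.057 ] [ 0.4401 -0.0621  0.057 ] 0.10410811687856043 0.23080008665509644
yaw 0.04964970985420233 ctr [ 0.55485 -0.00995  0.057  ]
knob [ 0.5735 -0.0087  0.078 ] [ 0.5778 -0.0095  0.078 ]
side corners R far [ 0.6719 -0.0616  0.057 ] L far [0.6744 0.0442 0.057 ] R near [ 0.4456 -0.0629  0.057 ]
lampbase [0.8556 0.0713 0.    ] [0.8663 0.0784 0.    ] lid edge near [0.4286 0.0371 0.054 ] [ 0.4302 -0.0585  0.054 ]
shade [0.82107473 0.06406419 0.3385882 ] [0.84248062 0.06191625 0.35523101]
```

Emit:
{"method": "jog_arm", "body": {
  "deltas": [0.28,-0.26,0.03,0,0,14.6,0,0.28,-0.26,0.03,0,0,14.6,0,0.28,-0.26,0.03,0,0,14.6,0,0.28,-0.26,0.03,0,0,14.6,0,0.28,-0.26,0.03,0,0,14.6,0,0.28,-0.26,0.03,0,0,14.6,0,0.28,-0.26,0.03,0,0,14.6,0,0.28,-0.26,0.03,0,0,14.6,0]
}}

```text
time: 0.9
tool_pos: [0.3762, -0.3279, 0.2175]
tcp_rot: [-3.14, -0.002, 0.001]
wrist_force: [-0.2, -0.9, 0.2]
width: 0.501
grip_force: 0.0
```

Emit:
{"method": "jog_arm", "body": {
  "deltas": [0.199,-0.319,0.05,0,0,0,0,0.199,-0.319,0.05,0,0,0,0,0.199,-0.319,0.05,0,0,0,0,0.199,-0.319,0.05,0,0,0,0,0.199,-0.319,0.05,0,0,0,0,0.199,-0.319,0.05,0,0,0,0,0.199,-0.319,0.05,0,0,0,0,0.199,-0.319,0.05,0,0,0,0]
}}

```text
time: 1.7
tool_pos: [0.5754, -0.0088, 0.1674]
tcp_rot: [-3.141, -0.003, 0.001]
wrist_force: [-0.6, -0.7, 0.1]
width: 0.502
grip_force: 0.0
```

```bash
python3 - <<'E'
from h import *
w=snap('wrist','w1');t=snap('side','s1');o=np.hstack([cv2.resize(w['color'],(480,300)),cv2.resize(t['color'][225:365,200:400],(300,210)).repeat(1,0)[:210]]) if 0 else None
im=np.zeros((600,640,3),np.uint8);im[:400]=w['color'];im[400:600,:290]=cv2.resize(t['color'][250:350,220:365],(290,200));cv2.imwrite('pics/v1.png',im)
print(readout.read_state()['tool_pos'],w['origin'],w['fx'])
E
```

```text
[ 0.57545943 -0.00860165  0.16705972] [ 0.64026062 -0.00861637  0.29268359] 280.42204187129084
```

View pics/v1.png

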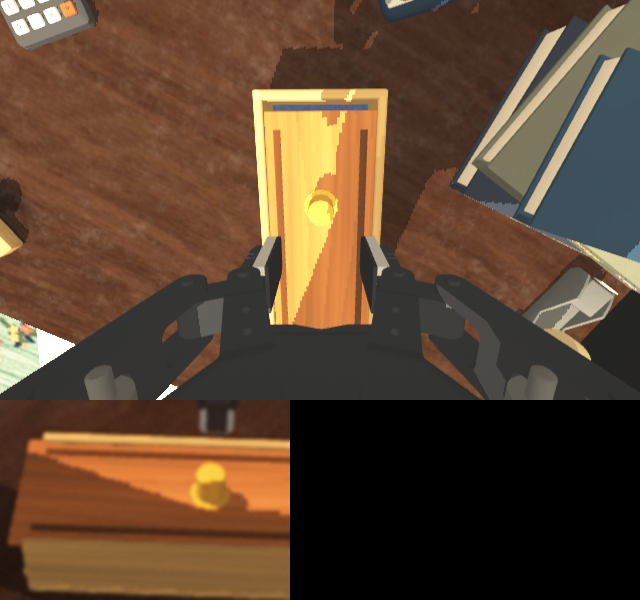

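The wrist view shows the knob top at (319,211), the far rim corners at (253,90) and (387,90), and the lid's far edge at row ~111.

```bash
python3 - <<'E'
from h import *
w=load('w1');P=lambda u,v,z:pix2z(w,u,v,z).round(4)
print(P(319,211,.078),P(253,90,.057),P(387,90,.057),P(265,111,.054),P(375,110,.054),bot.tip_extent)
E
```

```text
[ 0.5761 -0.0074  0.078 ] [0.6688 0.0447 0.057 ] [ 0.6691 -0.0605  0.057 ] [0.6533 0.0366 0.054 ] [ 0.6543 -0.0525  0.054 ] 0.017
```

Emit:
{"method": "jog_arm", "body": {
  "deltas": [0,-0.001,0.045,0,0,0,0,0,-0.001,0.088,0,0,0,0,0,-0.001,0.088,0,0,0,0,0,-0.001,0.088,0,0,0,-1,0,-0.001,0.088,0,0,0,-1,0,-0.001,0.088,0,0,0,-1,0,-0.001,0.088,0,0,0,-1,0,-0.001,0.088,0,0,0,-1],
  "squeeze": 25
}}

```text
time: 2.6
tool_pos: [0.574, -0.0088, 0.0808]
tcp_rot: [-3.137, 0.002, 0.001]
wrist_force: [1.0, 10.6, -12.7]
width: 0.242
grip_force: 25.5
```

Emit:
{"method": "jog_arm", "body": {
  "deltas": [-0.01,-0.002,0.001,0,0,0,-1,-0.025,-0.002,0.001,0,0,0,-1,-0.045,-0.002,0.001,0,0,0,-1,-0.065,-0.002,0.001,0,0,0,-1,-0.085,-0.002,0.001,0,0,0,-1,-0.1,-0.002,0.001,0,0,0,-1,-0.105,-0.002,0.001,0,0,0,-1,-0.105,-0.002,0.001,0,0,0,-1],
  "squeeze": 25
}}

```text
time: 3.4
tool_pos: [0.4692, -0.0093, 0.0806]
tcp_rot: [3.141, -0.001, 0.001]
wrist_force: [-3.7, 1.4, -1.4]
width: 0.242
grip_force: 26.8
```

Emit:
{"method": "jog_arm", "body": {
  "deltas": [-0.004,0,0,0,0,0,-1,-0.007,0,0,0,0,0,-1,-0.01,0,0,0,0,0,-1,-0.013,0,0,0,0,0,-1,-0.015,0,0,0,0,0,-1,-0.015,0,0,0,0,0,-1]
}}

```text
time: 4.0
tool_pos: [0.4593, -0.0094, 0.0808]
tcp_rot: [3.141, -0.0, 0.017]
wrist_force: [12.6, -0.2, -10.2]
width: 0.236
grip_force: 26.1
```

Emit:
{"method": "jog_arm", "body": {
  "deltas": [-0.003,0,0,0,0,0,0,-0.003,0,0,0,0,0,0,-0.003,0,0,0,0,0,0,-0.003,0,0,0,0,0,0,-0.003,0,-0.045,0,0,0,0,0.05,0,-0.08,0,0,0,0,0.1,0,-0.08,0,0,0,0,0.1,0,-0.08,0,0,0,0]
}}

```text
time: 4.8
tool_pos: [0.5604, -0.0092, 0.1622]
tcp_rot: [3.141, 0.0, 0.012]
wrist_force: [-0.2, -0.3, -0.9]
width: 0.501
grip_force: 0.0
```

```bash
python3 - <<'E'
from h import *
w=snap('wrist','w2');print(readout.read_state()['tool_pos'],readout.read_state()['width'])
E
```

```text
[ 0.55930178 -0.00916732  0.1609923 ] 0.4955169545148847
```

View pics/w2.png

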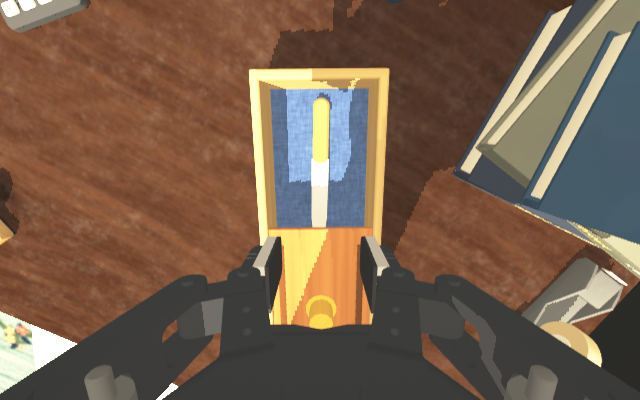

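The lid is fully back, with its edge at row 228. The handle runs from (321,97) to (320,161), and the blade passes under the lid.

```bash
python3 - <<'E'
from h import *
w=load('w2');P=lambda u,v,z:pix2z(w,u,v,z).round(4)
print('butt',P(321,97,.016),'handle end',P(320,161,.016),'blade',P(319.5,225,.013),'lid',P(320,228,.054),'rim',P(250,69,.057),P(388,69,.057),'knob',P(321,316,.078))
E
```

```text
butt [ 0.6537 -0.0096  0.016 ] handle end [ 0.5956 -0.0087  0.016 ] blade [ 0.5294 -0.0082  0.013 ] lid [ 0.5408 -0.0088  0.054 ] rim [0.6691 0.0443 0.057 ] [ 0.6692 -0.0603  0.057 ] knob [ 0.4689 -0.0097  0.078 ]
```

Emit:
{"method": "jog_arm", "body": {
  "deltas": [0.045,0,0.02,0,0,0,-0.3,0.065,0,0.05,0,0,0,-0.3,0.065,0,0.09,0,0,0,-0.3,0.065,0,0.115,0,0,0,-0.3,0.065,0,0.125,0,0,0,-0.3,0.065,0,0.13,0,0,0,-0.3,0.065,0,0.13,0,0,0,-0.3]
}}

```text
time: 5.55
tool_pos: [0.6191, -0.009, 0.0294]
tcp_rot: [-3.142, 0.0, 0.001]
wrist_force: [-0.4, -0.1, 0.7]
width: 0.352
grip_force: 0.0
```

Emit:
{"method": "jog_arm", "body": {
  "deltas": [0.004,0,0.001,0,0,0,-0.3,0.004,0,0.001,0,0,0,-1,0.004,0,0.001,0,0,0,-1,0.004,0,0.001,0,0,0,-1,0.004,0,0.001,0,0,0,-1,0.004,0,0.001,0,0,0,-1],
  "squeeze": 60
}}

```text
time: 6.15
tool_pos: [0.6255, -0.0091, 0.0304]
tcp_rot: [3.141, -0.0, 0.006]
wrist_force: [0.8, -0.5, 7.2]
width: 0.13
grip_force: 58.9
```

```bash
python3 - <<'E'
from h import *
w=snap('wrist','w3');s=snap('side','s3');t=snap('top','t3')
im=np.zeros((600,760,3),np.uint8);im[:300,:480]=cv2.resize(w['color'][40:290,120:520],(480,300),interpolation=3);im[300:600,:480]=cv2.resize(s['color'][230:355,200:400],(480,300),interpolation=3)
im[:300,490:750]=cv2.resize(t['color'][160:290,375:487],(260,300));cv2.imwrite('pics/v3.png',im)
E
```

```text
(no output)
```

View pics/v3.png

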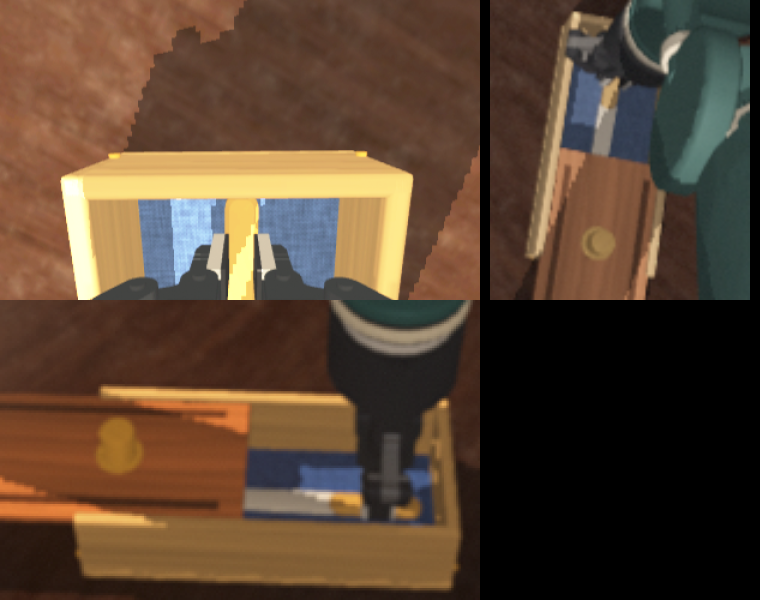

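The opener's handle sits squarely between the pads, lying flat. Now I'll tilt it about the tip.

Emit:
{"method": "jog_arm", "body": {
  "deltas": [0,0,-0.003,0,0,0,-1,-0.002,0,-0.0145,0,4,0,-1,-0.005,0,-0.0255,0,8,0,-1,-0.008,0,-0.0365,0,12,0,-1,-0.0125,0,-0.047,0,16,0,-1,-0.0175,0,-0.0575,0,20,0,-1,-0.0175,0,-0.0575,0,20,0,-1]
}}

```text
time: 7.0
tool_pos: [0.6032, -0.0089, 0.0854]
tcp_rot: [-3.094, 0.0, -0.543]
wrist_force: [-1.5, -0.5, 0.6]
width: 0.127
grip_force: 58.6
```

```bash
python3 - <<'E'
from h import *
w=snap('wrist','w4');s=snap('side','s4')
im=np.zeros((600,640,3),np.uint8);im[:300,:480]=cv2.resize(w['color'][40:290,120:520],(480,300),interpolation=3);im[300:600,:480]=cv2.resize(s['color'][230:355,200:400],(480,300),interpolation=3)
cv2.imwrite('pics/v4.png',im)
E
```

```text
(no output)
```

View pics/v4.png

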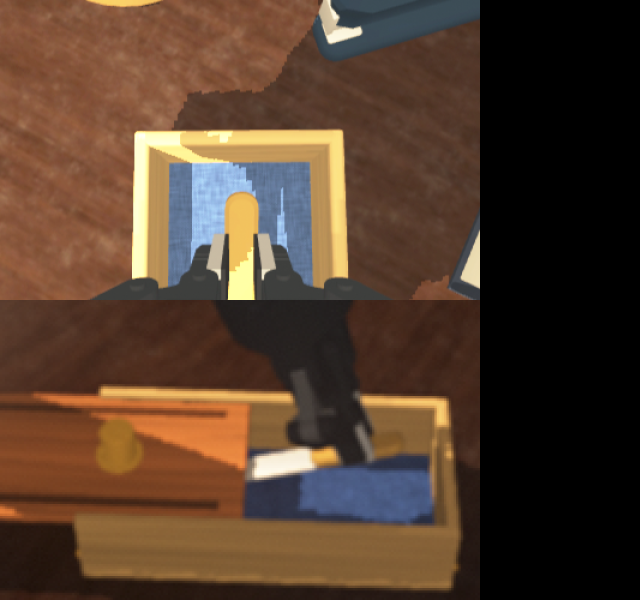

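Emit:
{"method": "jog_arm", "body": {
  "deltas": [0.012,0,0,0,0,0,-1,0.028,0,0,0,0,0,-1,0.044,0,0,0,0,0,-1,0.06,0,0,0,0,0,-1,0.076,0,0,0,0,0,-1,0.092,0,0,0,0,0,-1,0.1,0,0,0,0,0,-1,0.1,0,0,0,0,0,-1]
}}

```text
time: 7.9
tool_pos: [0.7025, -0.0091, 0.1207]
tcp_rot: [3.093, 0.0, 0.548]
wrist_force: [0.2, -0.2, -0.2]
width: 0.132
grip_force: 58.6
```

Emit:
{"method": "jog_arm", "body": {
  "deltas": [0.006,0,-0.016,0,0,0,-1,0.012,0,-0.032,0,0,0,-1,0.018,0,-0.049,0,0,0,-1,0.024,0,-0.066,0,0,0,-1,0.029,0,-0.08,0,0,0,-1,0.029,0,-0.08,0,0,0,-1,0.029,0,-0.08,0,0,0,-1]
}}

```text
time: 8.6
tool_pos: [0.6997, -0.009, 0.2048]
tcp_rot: [-3.094, -0.0, -0.545]
wrist_force: [-0.2, -0.6, -1.6]
width: 0.129
grip_force: 58.6
```

```bash
python3 - <<'E'
from h import *
t=snap('top','t5');s=snap('side','s5')
im=np.zeros((600,660,3),np.uint8);im[:300,:540]=cv2.resize(s['color'][190:350,200:488],(540,300),interpolation=3);im[300:600,:580]=cv2.resize(t['color'][140:295,225:525],(580,300),interpolation=3)
cv2.imwrite('pics/v5.png',im)
x=readout.read_state();print(x['joint_vel'].round(3),x['tool_pos'])
E
```

```text
[-0.002  0.004  0.004 -0.001  0.001  0.001] [ 0.69888058 -0.00897541  0.20332005]
```

View pics/v5.png

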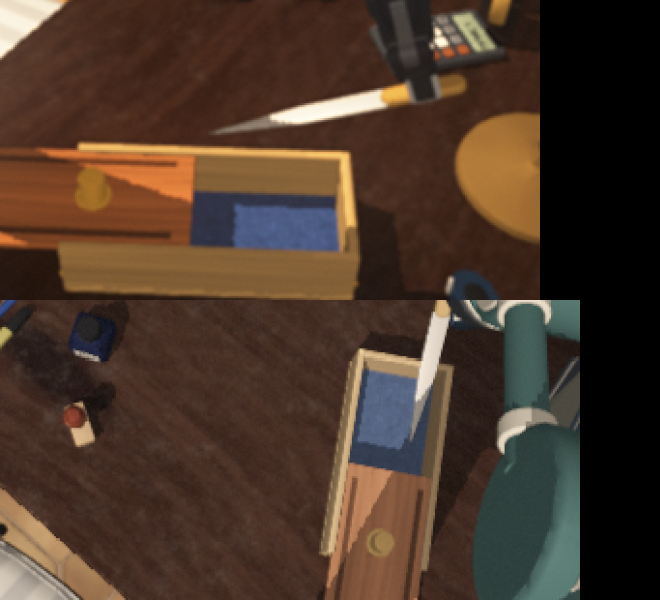

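The opener hangs clear of the box, with its tip at about side px (313,261). The lid is open, and the bottle and stamp haven't moved. I'll check the tip height and the lid position.

```bash
python3 - <<'E'
from h import *
s=load('s5')
for u,v in((313,261),(446,234)):
    d=att(s)@np.array([(u-s['cx'])/s['fx'],(v-s['cy'])/s['fy'],1]);o=s['origin'];print(o+d*(-.009-o[1])/d[1])
t=load('t5')
print('knob',pix2z(s,200+93/1.875,190+176/1.875,.078),'top knob',pix2z(t,225+382*300/580,140+(540-300)*155/300,.078))
print('lid edge mid',pix2z(s,200+193/1.875,190+(200)/1.875,.054))
E
```

```text
[ 0.55807936 -0.009       0.13279539]
[ 0.73180123 -0.009       0.19490288]
knob [ 0.46460458 -0.00942733  0.078     ] top knob [ 0.46235781 -0.00726365  0.078     ]
lid edge mid [ 0.54361078 -0.01014287  0.054     ]
```

```bash
python3 -c "
from h import *
print(finish_job())"
```

```text
the job is handed in; nothing more can be done
None
```

The job is handed in: the lid is open at its stop, and the letter opener is held still in the gripper with its tip about 7 cm above the top of the box, the ink bottle and stamp untouched.

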